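# Fill and lock the parcel chest

## Task

Put every parcel lying on the post office counter into the parcel chest while its lid is locked open, and draw the chest's latch knob fully out. Then lift the knee of the folding stay past centre to unlock it, lower the lid until it lies shut on the rim without slamming it, and only then push the latch knob fully home. Leave the stamp, the tape dispenser and the pen pot where they stand.

Things in the scene. Friction and masses are not known exactly. Their poses are not given: they have to be found in the camera images.
- chest: Fixed brown wooden parcel chest, open box 180 (its x) x 400 (its y) x 85 mm high, walls and floor 8 mm (inside 164 x 384, 77 deep). Origin: centre of its underside, on the counter. Its -x face is the front, towards the robot, with the latch knob; the lid is hinged along the top of its far (+x) wall; the folding stay is outside its right (-y) wall.
- lid (a joint): Lid hinge, rad: 0 = fully open, upright over the chest's far wall, held by the locked stay; 1.571 = shut flat on the rim. A 180 x 400 x 12 mm board, 0.45 kg, on a stiff friction hinge: with the stay unlocked it stays at whatever angle it is left, and about 3 N at its free edge swings it shut.
- lid_hinge (a point): Middle of the hinge line, at (90, 0, 85) mm in the chest frame; the line runs along the chest's y. Lid open: its inner face is the vertical plane through this line, its outer face 12 mm beyond (+x), its top 265 mm above the counter. Lid shut: underside 85 mm, top 97 mm above the counter.
- lid_edge (a point): Middle of the lid's free edge, on its outer face (the face that is on top when shut), 180 mm from the hinge line.
- knee (a joint): Stay's knee, rad: 0 = locked, resting on its stop just past straight, so the lid cannot be lowered; straight at 0.105; grows as the knee is lifted up and to the front, the lid coming down with it; about 2.6 with the lid shut. Lifted well past straight (above 0.4) it stays where it is left.
- knee_grip (a point): Centre of the black round grip on the knee: a bar 16 mm thick, 44 mm long along the chest's y, its middle 62 mm out from the chest's right wall. The stay's two steel links (9 mm thick, 89 mm between pivots) lie 3 to 22 mm out from that wall. The grip moves on a circle about the line through stay_foot along the chest's y; 0.4 rad up and forward on it unlocks the stay amply.
- stay_foot (a point): Lower pivot of the stay, on the chest's right wall, chest frame (-40, -208, 55) mm. The lower link runs from here to the knee; the upper link from the knee to the lid's right edge.
- latch (a joint): Travel of the latch knob, m: 0 = home (pushed in), 0.025 = fully out. A spring detent holds it home or out: it takes about 6 N, and past half way it snaps on to the end by itself.
- latch_grip (a point): Centre of the brass latch knob, a round knob 26 mm in diameter and 22 mm long on a thin stem; its axis is the chest's x. Home, its centre is 30 mm in front of the chest's front face and 63 mm above the counter; it pulls straight out, along the chest's -x.
- parcel1: Cardboard parcel 50 (its x) x 100 (its y) x 45 mm high, 0.1 to 0.31 kg, pale tape and white label on top; starts lying flat on the counter to the robot's right. Origin: centre of its underside. May be absent.
- parcel2: Cardboard parcel 52 (its x) x 90 (its y) x 40 mm high, 0.1 to 0.31 kg, pale tape and white label on top; starts lying flat on the counter to the robot's right. Origin: centre of its underside. May be absent.
- parcel3: Cardboard parcel 46 (its x) x 104 (its y) x 36 mm high, 0.1 to 0.31 kg, pale tape and white label on top; starts lying flat on the counter to the robot's right. Origin: centre of its underside. May be absent.
- parcel4: Cardboard parcel 50 (its x) x 80 (its y) x 48 mm high, 0.1 to 0.31 kg, pale tape and white label on top; starts lying flat on the counter to the robot's right. Origin: centre of its underside. May be absent.
- stamp: Wooden rubber stamp, 40 mm across, 72 mm tall; origin centre of its underside. Leave alone.
- tape: Black tape dispenser 60 x 140 mm, about 85 mm tall; origin centre of its underside. Leave alone.
- pens: White pen pot, 72 mm across, 90 mm tall with pens to 140 mm; origin centre of its underside. Leave alone.
Mind the look-alikes: they are no part of the job. What is shaped like the parcel3 but blue or green is not meant.

How it is judged:
By the outcome, as a careful person would: the job done as asked, in the order asked, and still so for the second after the job is handed in, with the robot touching nothing.
Of parcel1, parcel2, parcel3, parcel4 only 2 to 4 are there at a start; the rules pass over those that are not, and their reading is None.
At some moment in a run one of parcel1, parcel2, parcel3, parcel4 may be knocked a few centimetres aside while the robot is not near it.
Once in a run the grip may slacken for a moment while it holds something.
It also fails if it takes over 210 s, if anything falls off the work surface, if the arm or the gripper's body presses on something with over 40 N, if the wrist force passes 120 N, or if a joint passes its speed limit or range.

## Robot

A 6-joint arm with a two-finger parallel gripper is mounted at the origin on the work surface. World frame = base frame: x ahead of the robot, y to its left, z up, the work surface at z = 0. Lengths are in mm, angles in rad, forces in N, time in s.
With the tool pointing down it reaches from about 300 to 775 mm from the base axis. Payload 14.6 kg.
Tool frame: the origin (TCP) lies between the finger pads; the fingertips stand 25 mm ahead of it and the grasp point (between the pads) lies 6 mm ahead of it; z points along the fingers, y is the line along which they close (so a half turn about z gives the same grasp; the last joint's range is limited). The gripper opens to 94 mm and grips with 3 to 60 N. Pads are 16 mm wide; open, the fingers measure 119 mm over their backs; the gripper's body (75 mm by 177 mm) begins 78 mm behind the grasp point.
Start: joints at [-1.263, 0.3, 1.521, -0, 1.321, -0.067], TCP at [201.34, -511.812, 230.446] pointing down, gripper open.
Joint ranges: [-3.03, 3.03], [-0.79, 2.21], [0.23, 2.52], [-1.04, 4.18], [0, 3.07], [-2.55, 2.55]. Speed limits (rad/s): [2.22, 2.22, 2.57, 3.14, 3.14, 3.14].

## Interface

Orientations are given as [roll, pitch, yaw] about the fixed x, y, z axes, in that order (R = Rz(yaw) Ry(pitch) Rx(roll)).
In Python, from cell import manip gives the robot as it stands. The module is installed in compiled form; this text tells all that it offers.
- The arm moves only by the tool step_arm, never from a script. Its argument "series" is one flat list of numbers, 5 for each row, row after row: the shift along the world's x, y, z in mm, then the turn about the world's z in rad, then the closure, from 0 (fully open) to 1 (shut). In form: [dx, dy, dz, spin, jaw, dx, dy, dz, spin, jaw, ...]. A call has 1 to 20 rows; each row shifts and turns the commanded pose from where the row before left it; what a row does not reach is not made up. A row lasts 1/8 s, in which the tool goes at most 62.5 mm and 10.7 degrees, less where a joint would pass 70% of its speed; a pose out of reach is approached as far as the arm can. A call is refused whole if a number of a shift passes 62.5 or a number of a turn 0.188, either way. A call with a gripper value outside its range is refused whole. The fingers move at their own pace and stop on an object; "squeeze" is the grip in N (left out, the last holds). Time passes only in rows, so rows that do not move let the fingers close. It gives the time, the measured TCP pose, the force, the opening and the grip force at its end, in the units of the state.
- manip.read_state(): the state, without advancing time (a new reading comes with each control period).
- manip.camera(name): name is "scene" or "top"; returns (picture, depth): 400x640x3 uint8, blue, green, red; 400x640 float32, mm along the optical axis (not along the pixel's ray), 0 where there is no reading.
- manip.camera_info(name): a dict with "fovy" (degrees; the focal length in pixels is half the picture's height over the tangent of half this angle, whatever the lens; pixels are square), "cx", "cy" (the principal point, pixels), "eye" and "orientation" of the camera in the world. Camera axes: x right, y down, z forward; pixel columns grow to the right and rows downward; lengths in mm; the calibration is good to about 2 mm. A picture is of the moment at which its call begins. camera_info takes no time and is no camera call.
- manip.sign_off(): hands the job in; it is judged then, once.
The state is a dict: "clock": time; "joints": joint angles; "qd": joint speeds; "effort": joint torques, N m; "eef_pos": TCP position; "eef_rot": TCP orientation; "wrist_force": force on the tool from outside, world axes, zero at the start; "moment": the same for the moment, N m; "finger_gap": finger opening in mm; "finger_force": force on a finger pad.
Only numpy, scipy, OpenCV 4.12 (cv2) and the standard library are available. Lean on these libraries where they do the work, as an engineer would, in place of code of your own. Each camera call takes 0.05 s, during which the arm holds its last target. There are 200 camera calls.

## Working session

There is one attempt and no reset: what is moved stays moved. The work goes in short steps, Python scripts to look and compute and a tool call to move; the robot and the scene stay as the last step left them, time stands still between calls to the robot, and variables do not carry over. Pictures are saved under pics/ and viewed, at most 14 in all, crops included, and the job is handed in when it is done.

Besides the shell and the picture viewer there is one more tool, called after "Request:" as name(argument=value, ...), one argument or row to a line, values as JSON. step_arm: Moves the arm, as the interface text tells. Its arguments: {"type":"object","properties":{"series":{"type":"array"},"squeeze":{"type":"number"}},"required":["series"]}

```bash
mkdir -p pics; cat > h.py <<'E'
import numpy as np, cv2
from cell import manip
from scipy.spatial.transform import Rotation as R
def info(n):
    i=manip.camera_info(n); f=200/np.tan(np.radians(i["fovy"])/2)
    o=np.array(i["orientation"],float)
    M=o if o.shape==(3,3) else (R.from_euler('xyz',o).as_matrix() if o.size==3 else R.from_quat(o).as_matrix())
    return f,i["cx"],i["cy"],np.array(i["eye"],float),M
def cloud(n,d):
    f,cx,cy,e,M=info(n); v,u=np.mgrid[:400,:640]
    P=np.stack([(u-cx)/f*d,(v-cy)/f*d,d],-1)
    return P@M.T+e
def ray(n,u,v,z):
    f,cx,cy,e,M=info(n); r=M@np.array([(u-cx)/f,(v-cy)/f,1]); return e+r*(z-e[2])/r[2]
def proj(n,p):
    f,cx,cy,e,M=info(n); q=M.T@(np.array(p)-e); return q[0]/q[2]*f+cx,q[1]/q[2]*f+cy
E
python3 - <<'E'
from h import *
for n in ("scene","top"):
    print(n,manip.camera_info(n)); p,d=manip.camera(n); cv2.imwrite(f"pics/{n}0.png",p); np.save(f"{n}0.npy",d)
print(manip.read_state())
E
```

```text
scene {'fovy': 52.667342613888906, 'cx': 318.28916379199643, 'cy': 192.86551537587687, 'eye': array([1006.49148738,  381.84350424, 1215.92619803]), 'orientation': array([-2.61808188, -0.0066432 ,  2.3059021 ])}
top {'fovy': 51.33310479296683, 'cx': 323.4377527985627, 'cy': 201.5013179172045, 'eye': array([ 353.03741534,  -22.86881588, 1419.25813772]), 'orientation': array([-2.98862359,  0.00429444, -1.57926017])}
{'clock': 0.1, 'joints': array([-1.26261656e+00,  3.00431096e-01,  1.52150491e+00, -1.14702263e-05,
        1.32067699e+00, -6.66144277e-02]), 'qd': array([ 0.00090259, -0.00159471, -0.00125929, -0.00024471, -0.00154352,
        0.00220988]), 'effort': array([ 2.85563998e-03, -5.32645154e+01, -3.53281081e+01,  7.09931902e-02,
        2.35131785e-02, -6.00060844e-05]), 'eef_pos': array([ 201.27140184, -511.6355736 ,  229.9404772 ]), 'eef_rot': array([-3.14057384e+00, -5.68329116e-05,  3.74797008e-01]), 'wrist_force': array([-0.57891405,  0.054499  , -0.25766164]), 'moment': array([ 0.01803389,  0.01029252, -0.06771638]), 'finger_force': 0.0, 'finger_gap': 94.04499291570991}
```

View pics/top0.png

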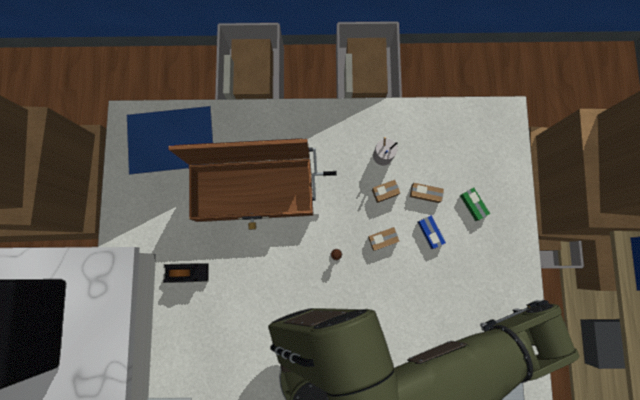

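View pics/scene0.png

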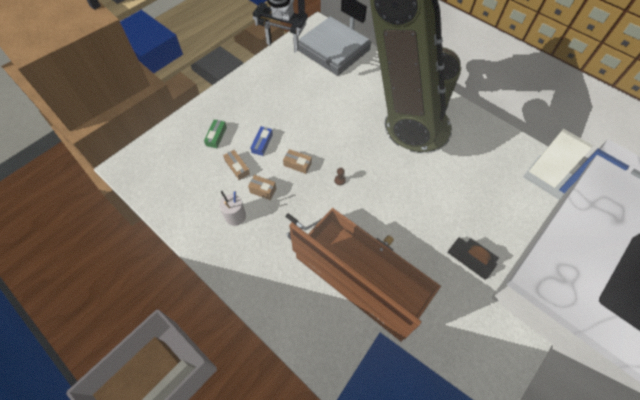

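Top view: the candidates are brown boxes at (386,190), (427,192) and (383,239). The look-alikes are blue at (431,232) and green at (475,204), and I leave those. Pens are at (385,152), the stamp at (336,255), the tape at (186,272), the knob at (252,226) and the knee grip at (330,173). The scene view shows the same three brown boxes at (236,165), (263,187) and (297,160).

```bash
cat >> h.py <<'E'
def parcels(p,d,zmin=22,zmax=70,ymax=-60,name="top"):
    C=cloud(name,d); hsv=cv2.cvtColor(p,cv2.COLOR_BGR2HSV)
    m=((C[...,2]>zmin)&(C[...,2]<zmax)&(C[...,1]<ymax)&(C[...,0]>200)&(C[...,0]<760)&(C[...,1]>-650)&(d>0)).astype(np.uint8)
    n,l,s,c=cv2.connectedComponentsWithStats(m)
    out=[]
    for i in range(1,n):
        if s[i,4]<60: continue
        P=C[l==i]; zt=np.median(P[:,2]); P=P[P[:,2]>zt-6]
        (x,y),(w,h),a=cv2.minAreaRect(P[:,:2].astype(np.float32))
        if w>h: w,h,a=h,w,a+90
        # a: direction of w(short) axis
        col=np.median(hsv[l==i],0)
        out.append((x,y,zt,w,h,(a+90)%180-90,c[i],col))
    return out
E
python3 - <<'E'
from h import *
np.set_printoptions(precision=1,suppress=True)
p=cv2.imread("pics/top0.png"); d=np.load("top0.npy")
for o in parcels(p,d): print(*[np.round(q,1) for q in o])
C=cloud("top",d)
print("counter z",C[330:340,220:240,2].mean(), C[230:240,520,2].mean(),C[120,400,2])
# rim pts, lid top, knob, grip
m=(C[...,0]>380)&(C[...,1]>-100)&(C[...,1]<420)&(d>0)
z=C[...,2]
rim=m&(z>76)&(z<92); 
for nm,mm in (("rim",rim),("lid",m&(z>240)&(z<285))):
    P=C[mm]; (x,y),s,a=cv2.minAreaRect(P[:,:2].astype(np.float32)); print(nm,len(P),x,y,s,a,np.median(P[:,2]), P.min(0),P.max(0))
for u,v in ((252,225),(252,226),(251,228),(330,173),(334,173),(325,173)): print(u,v,C[v,u])
t=cv2.resize(p[120:260,180:500],None,fx=2.5,fy=2.5,interpolation=cv2.INTER_CUBIC); cv2.imwrite("pics/crop1.png",t)
E
```

```text
713.1 -216.1 46.9 24.7 68.1 -28.6 [380.8 159.4] [15. 10. 70.]
602.4 -230.1 47.5 50.6 80.8 20.2 [386.  190.4] [ 16.  95. 135.]
596.7 -369.2 35.2 47.0 105.6 -13.0 [426.9 192. ] [ 16.  89. 136.]
555.7 -531.1 35.5 49.0 104.2 -61.2 [475.6 203.7] [ 66. 107. 114.]
462.8 -379.0 35.3 47.4 103.6 -66.2 [431.9 231.4] [111. 141. 142.]
441.2 -217.3 39.6 52.0 90.8 18.9 [383.6 238.3] [ 16.   90.5 135. ]
counter z 0.49554169619255506 -0.557707059298491 -3.9377932330969543
rim 1072 548.4138793945312 178.50088500976562 (306.9246826171875, 480.2398681640625) 0.9905701875686646 84.67748209056424 [399.1 -64.2  76. ] [704.3 419.9  92. ]
lid 979 702.5910034179688 223.27096557617188 (18.67274284362793, 394.2849426269531) 2.7100706100463867 262.4891364678813 [684.6  26.3 240. ] [719.7 419.9 270.6]
252 225 [485.1 212.9  77.9]
252 226 [481.8 212.8  78. ]
251 228 [475.7 216.6  74.5]
330 173 [646.  -40.8 116.6]
334 173 [645.5 -53.5 118.4]
325 173 [645.3 -24.8 120.3]
```

View pics/crop1.png

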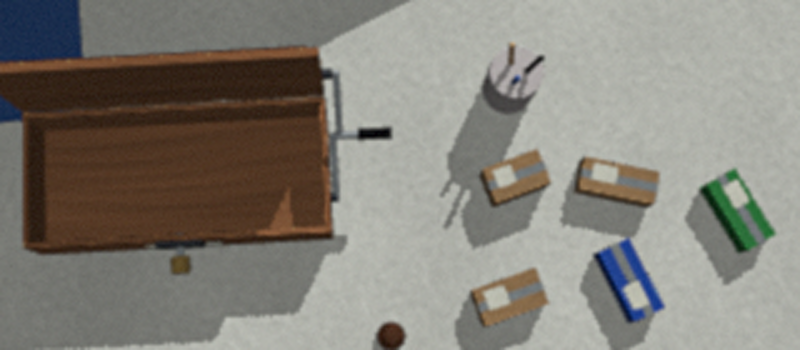

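The crop confirms three brown parcels: parcel4 (80x50, 48 high), parcel3 (104x47, 36 high) and parcel2 (91x52, 40 high). Blue and green are the look-alikes. Next I'll get the chest pose precisely.

```bash
python3 - <<'E'
from h import *
np.set_printoptions(precision=1,suppress=True)
p=cv2.imread("pics/top0.png"); d=np.load("top0.npy"); C=cloud("top",d); z=C[...,2]
hsv=cv2.cvtColor(p,cv2.COLOR_BGR2HSV)
m=(C[...,0]>480)&(C[...,0]<720)&(C[...,1]>-5)&(C[...,1]<460)&(d>0)&(z>78)&(z<90)
n,l,s,c=cv2.connectedComponentsWithStats(m.astype(np.uint8)); i=1+s[1:,4].argmax(); P=C[l==i]
print(s[i],cv2.minAreaRect(P[:,:2].astype(np.float32)))
m=(C[...,0]>650)&(C[...,1]>-10)&(C[...,1]<470)&(d>0)&(z>250)&(z<280)
P=C[m];print("lid",cv2.minAreaRect(P[:,:2].astype(np.float32)),np.median(P[:,2]))
for o in [(190,220),(312.5,214)]: print("front corner",ray("top",*o,85))
# front edge line: for columns, lowest brown rim pixel
pts=[]
for u in range(200,305,5):
    v=np.where((z[:,u]>75)&(z[:,u]<95)&(C[:,u,0]<560)&(C[:,u,0]>490))[0]
    if len(v): pts.append(ray("top",u,v.max()+.5,85)[:2])
pts=np.array(pts); k=np.polyfit(pts[:,1],pts[:,0],1); print("front x=",k,np.degrees(np.arctan(-k[0])))
# knob
m=(C[...,0]>440)&(C[...,0]<498)&(C[...,1]>150)&(C[...,1]<280)&(z>50)&(z<90); P=C[m]; print("knob",P[:,:].min(0),P.max(0),P.mean(0))
m=(C[...,0]>600)&(C[...,0]<690)&(C[...,1]>-90)&(C[...,1]<15)&(z>60)&(hsv[...,2]<60)&(d>0); P=C[m]; print("grip",len(P),P.min(0),P.max(0),np.median(P,0))
print("pens",ray("top",384,153,90))
E
```

```text
[189 158 124  62 979] ((602.2964477539062, 221.00701904296875), (189.27627563476562, 400.5360412597656), 2.384640693664551)
lid ((702.5172729492188, 224.82838439941406), (18.67274284362793, 397.40325927734375), 2.7100706100463867) 263.48483474324485
front corner [502.3 412.1  85. ]
front corner [518.3  16.8  85. ]
front x= [ -0.  521.4] 2.6272911599615427
knob [473.5 203.6  53.7] [496.1 228.3  83.1] [484.2 215.3  72.4]
grip 38 [641.7 -56.9 107.2] [650.  -18.3 121.2] [645.9 -37.6 116. ]
pens [ 717.6 -219.4   90. ]
```

Request:
step_arm(
  series=[40,28,0,-0.0026,0,40,28,0,-0.0026,0,40,28,0,-0.0026,0,40,28,0,-0.0026,0,40,28,0,-0.0026,0,40,28,0,-0.0026,0,40,28,0,-0.0026,0,40,28,0,-0.0026,0,40,28,0,-0.0026,0,41,30,0,-0.0026,0,0,0,-30,0,0,0,0,0,0,0,0,0,0,0,0],
  squeeze=20,
)

```text
clock: 1.72
eef_pos: [602.3, -230.3, 201.5]
eef_rot: [3.141, -0.001, 0.348]
wrist_force: [0.3, -1.1, 1.3]
finger_gap: 94.1
finger_force: 0.0
```

```bash
python3 - <<'E'
from h import *
s=manip.read_state(); print(s["clock"],s["eef_pos"],s["eef_rot"],s["joints"])
p,d=manip.camera("scene"); cv2.imwrite("pics/s1.png",p)
p,d=manip.camera("top"); cv2.imwrite("pics/t1.png",p)
for o in parcels(p,d): print(*[np.round(q,1) for q in o])
E
```

```text
1.725 [ 602.25527534 -230.33397456  201.46116708] [ 3.14104199e+00 -5.18554501e-04  3.48140806e-01] [-4.22067616e-01  5.34959408e-01  1.25926732e+00 -3.50602159e-05
  1.34661031e+00  8.00595829e-01]
591.2 -391.7 35.5 46.9 59.1 -14.5 [434.  193.6] [ 16. 107. 142.]
555.4 -530.7 35.3 48.4 104.2 -60.7 [475.6 203.8] [ 66. 108. 124.]
462.9 -379.3 35.3 47.2 103.0 -65.2 [431.8 231.5] [111. 141. 153.]
```

View pics/s1.png

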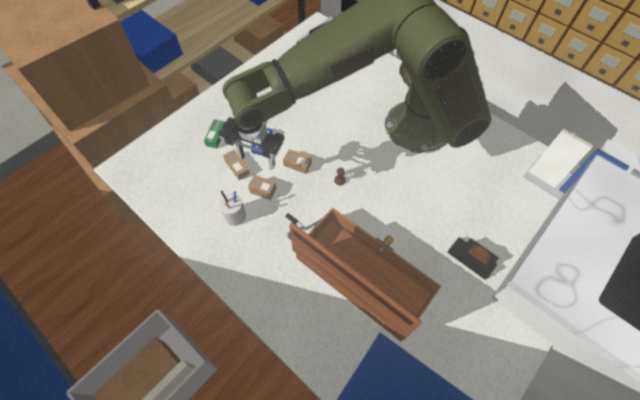

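The arm is now above parcel4 at scene (263,187), which hasn't moved, and the area the arm had covered holds no fourth parcel. Descending and gripping.

Request:
step_arm(
  series=[0,0,-40,0,0,0,0,-40,0,0,0,0,-40,0,0,0,0,-30,0,0,0,0,-17,0,0,0,0,0,0,0,0,0,0,0,0.6,0,0,0,0,0.6,0,0,0,0,0.6,0,0,0,0,0.6],
  squeeze=25,
)

```text
clock: 3.08
eef_pos: [603.1, -230.3, 35.0]
eef_rot: [3.14, -0.002, 0.349]
wrist_force: [-0.5, -0.4, 6.7]
finger_gap: 79.7
finger_force: 25.0
```

Request:
step_arm(
  series=[0,0,25,0,0.6,0,0,45,0,0.6,0,0,50,0,0.6,0,0,50,0,0.6,0,42,0,-0.038,0.6,0,42,0,-0.038,0.6,0,42,0,-0.038,0.6,0,43,0,-0.038,0.6,0,43,0,-0.038,0.6,0,43,0,-0.038,0.6,0,43,0,-0.038,0.6,-2,42,0,-0.038,0.6,0,0,0,0,0.6,0,0,0,0,0.6],
)

```text
clock: 4.82
eef_pos: [600.3, 109.7, 203.4]
eef_rot: [3.141, 0.0, 0.045]
wrist_force: [-0.5, -1.6, -2.8]
finger_gap: 79.7
finger_force: 25.0
```

Request:
step_arm(
  series=[0,10,-20,0,0.6,0,0,-40,0,0.6,0,0,-40,0,0.6,0,0,-35,0,0.6,0,0,-15,0,0.6,0,0,-6,0,0.6,0,0,0,0,0.6],
)

```text
clock: 5.7
eef_pos: [600.8, 120.0, 48.3]
eef_rot: [-3.142, -0.001, 0.045]
wrist_force: [-0.1, 0.1, -2.6]
finger_gap: 79.9
finger_force: 25.0
```

Request:
step_arm(
  series=[0,0,-4,0,0.6,0,0,0,0,0,0,0,0,0,0,0,0,0,0,0,0,0,20,0,0,0,0,45,0,0,0,0,50,0,0,0,0,50,0,0,-37.5,-55,0,0,0,-37.5,-55,0,0,0,0,0,0,0,0],
)

```text
clock: 7.08
eef_pos: [528.5, 14.6, 210.4]
eef_rot: [3.141, -0.002, 0.042]
wrist_force: [0.7, 0.3, 0.5]
finger_gap: 94.4
finger_force: 0.0
```

```bash
python3 - <<'E'
from h import *
s=manip.read_state(); print(s["clock"],s["eef_pos"],s["eef_rot"][2])
p,d=manip.camera("top"); cv2.imwrite("pics/t2.png",p)
for o in parcels(p,d): print(*[np.round(q,1) for q in o])
E
```

```text
7.075 [528.54721023  14.57482784 210.37737199] 0.04157228045207795
712.6 -216.1 46.2 25.3 68.0 -27.7 [380.6 159.3] [16.5 10.5 72. ]
596.7 -369.7 35.3 47.7 106.0 -11.4 [426.9 192. ] [ 16.  90. 139.]
555.8 -531.0 35.1 48.7 104.9 -62.7 [475.5 203.7] [ 66. 107. 117.]
462.9 -379.2 35.7 47.1 103.1 -65.5 [431.8 231.5] [111. 143. 145.]
441.2 -217.8 39.7 51.9 90.0 18.8 [383.6 238.3] [ 16.  90. 138.]
```

View pics/t2.png

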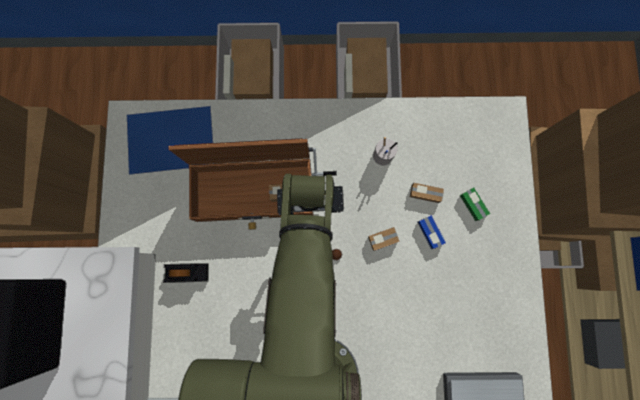

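Parcel4 is inside the chest at about (277,190). The other two haven't moved; parcel3 at (427,192) is next.

Request:
step_arm(
  series=[8.5,-48,0,0.165,0,8.5,-48,0,0.165,0,8.5,-48,0,0.165,0,8.5,-48,0,0.165,0,8.5,-48,0,0.165,0,8.5,-48,0,0.165,0,8.5,-48,0,0.165,0,8.5,-48,0,0.165,0,0,0,-40,0,0,0,0,-40,0,0,0,0,0,0,0],
)

```text
clock: 8.5
eef_pos: [597.9, -365.7, 125.8]
eef_rot: [-3.137, -0.002, 1.366]
wrist_force: [0.2, -0.6, 0.8]
finger_gap: 93.7
finger_force: 0.0
```

Request:
step_arm(
  series=[-1,-4,-30,0,0,0,0,-35,0,0,0,0,-20,0,0,0,0,-10,0,0,0,0,0,0,0,0,0,0,0,0.7,0,0,0,0,0.7,0,0,0,0,0.7,0,0,0,0,0.7,0,0,0,0,0.7],
)

```text
clock: 9.75
eef_pos: [596.9, -371.1, 33.5]
eef_rot: [3.142, 0.0, 1.365]
wrist_force: [1.2, 0.2, 0.8]
finger_gap: 47.3
finger_force: 1.1
```

Request:
step_arm(
  series=[0,0,0,0,0.8,0,0,0,0,0.8,0,0,20,0,0.8,0,0,0,0,0.8],
)

```text
clock: 10.25
eef_pos: [597.8, -371.7, 56.1]
eef_rot: [3.138, 0.001, 1.365]
wrist_force: [-0.5, 0.2, -1.0]
finger_gap: 46.0
finger_force: 25.0
```

Request:
step_arm(
  series=[0,0,50,0,0.8,0,0,50,0,0.8,0,0,45,0,0.8,0,47,0,-0.11,0.8,0,47,0,-0.11,0.8,0,47,0,-0.11,0.8,0,47,0,-0.11,0.8,0,47,0,-0.11,0.8,0,47,0,-0.11,0.8,0,47,0,-0.11,0.8,0,47,0,-0.11,0.8,0,47,0,-0.11,0.8,0,47,0,-0.11,0.8,0,47,0,-0.11,0.8,0,47,0,-0.11,0.8,-2,42,0,0,0.8,0,0,0,0,0.8,0,0,0,0,0.8],
)

```text
clock: 12.5
eef_pos: [594.9, 234.4, 198.4]
eef_rot: [3.141, 0.0, 0.045]
wrist_force: [-0.0, -0.1, -2.1]
finger_gap: 45.9
finger_force: 25.0
```

Request:
step_arm(
  series=[0,0,-40,0,0.8,0,0,-40,0,0.8,0,0,-40,0,0.8,0,0,-20,0,0.8,0,0,-11,0,0.8,0,0,-5,0,0.8,0,0,0,0,0.8,0,0,0,0,0.25,0,0,0,0,0.25,0,0,0,0,0.25,0,0,15,0,0.25,0,0,45,0,0.15,0,0,50,0,0,0,0,50,0,0,-40,-55,0,0,0,-40,-55,0,0,0,0,-40,0,0,0,0,0,0,0,0],
)

```text
clock: 14.75
eef_pos: [521.4, 91.9, 204.0]
eef_rot: [3.142, -0.002, 0.042]
wrist_force: [-0.7, 1.0, 1.2]
finger_gap: 93.9
finger_force: 0.0
```

```bash
python3 - <<'E'
from h import *
s=manip.read_state(); print(s["clock"],s["eef_pos"],s["eef_rot"][2],s["finger_gap"])
p,d=manip.camera("top"); cv2.imwrite("pics/t3.png",p)
for o in parcels(p,d): print(*[np.round(q,1) for q in o])
E
```

```text
14.75 [521.41192221  91.91829238 204.01824997] 0.04202155694316345 93.89149231079784
712.1 -215.9 46.7 24.2 67.8 -27.4 [380.3 159.2] [15. 10. 71.]
555.6 -530.9 35.4 49.0 104.0 -61.2 [475.5 203.6] [ 66. 110. 116.]
462.7 -379.0 35.8 47.5 103.3 -65.6 [431.9 231.6] [111.  142.5 144. ]
441.2 -217.6 40.1 52.0 90.6 19.1 [383.7 238.3] [ 16.  89. 137.]
```

Request:
step_arm(
  series=[-7.3,-28,0,0.169,0,-7.3,-28,0,0.169,0,-7.3,-28,0,0.169,0,-7.3,-28,0,0.169,0,-7.3,-28,0,0.169,0,-7.3,-28,0,0.169,0,-7.3,-28,0,0.169,0,-7.3,-28,0,0.169,0,-7.3,-28,0,0.169,0,-7.3,-28,0,0.169,0,-7.3,-29,0,0.169,0,0,0,-45,0,0,0,0,-45,0,0,0,0,0,0,0],
)

```text
clock: 16.55
eef_pos: [440.6, -213.9, 110.7]
eef_rot: [-3.138, -0.004, 1.905]
wrist_force: [-0.7, -0.5, 1.3]
finger_gap: 93.8
finger_force: 0.0
```

Request:
step_arm(
  series=[0,-1,-35,0,0,0,0,-28,0,0,0,0,-14,0,0,0,0,0,0,0,0,0,0,0,0.7,0,0,0,0,0.7,0,0,0,0,0.7,0,0,0,0,0.7,0,0,0,0,0.7,0,0,0,0,0.7,0,0,0,0,0.7],
)

```text
clock: 17.92
eef_pos: [441.1, -216.2, 35.6]
eef_rot: [3.142, 0.0, 1.904]
wrist_force: [-1.2, 0.5, 3.1]
finger_gap: 51.6
finger_force: 25.0
```

Request:
step_arm(
  series=[0,0,25,0,0.7,0,0,50,0,0.7,0,0,50,0,0.7,0,0,45,0,0.7,12.5,46,0,0.107,0.7,12.5,46,0,0.107,0.7,12.5,46,0,0.107,0.7,12.5,46,0,0.107,0.7,12.5,46,0,0.107,0.7,12.5,46,0,0.107,0.7,12.5,46,0,0.107,0.7,12.5,46,0,0.107,0.7,12.5,46,0,0.107,0.7,12.5,46,0,0.107,0.7,12.5,46,0,0.107,0.7,12.5,49,0,0.105,0.7,0,0,0,0,0.7,0,0,0,0,0.7],
)

```text
clock: 20.18
eef_pos: [590.9, 338.4, 204.8]
eef_rot: [-3.141, -0.001, -3.098]
wrist_force: [-0.4, -0.3, -1.3]
finger_gap: 51.9
finger_force: 25.0
```

Request:
step_arm(
  series=[0,0,-45,0,0.7,0,0,-45,0,0.7,0,0,-40,0,0.7,0,0,-19,0,0.7,0,0,-7,0,0.7,0,0,-4,0,0.7,0,0,0,0,0.7,0,0,0,0,0.25,0,0,0,0,0.25,0,0,0,0,0.25,0,0,15,0,0.25,0,0,45,0,0.25,0,0,50,0,0.25,0,0,50,0,0.25,-50,-50,0,0,0.25,-50,-50,0,0,0.25,-50,-20,0,0,0.4,-50,0,0,0,0.4,0,0,0,0,0.4],
)

```text
clock: 22.55
eef_pos: [400.9, 230.4, 207.0]
eef_rot: [3.141, 0.002, -3.096]
wrist_force: [-0.5, 0.3, 0.5]
finger_gap: 56.5
finger_force: 0.0
```

```bash
python3 - <<'E'
from h import *
s=manip.read_state(); print(s["clock"],s["eef_pos"],s["eef_rot"][2],s["finger_gap"])
q,e=manip.camera("scene"); 
p,d=manip.camera("top"); cv2.imwrite("pics/t4.png",p)
t=np.hstack([cv2.resize(q[190:350,270:470],(500,400),interpolation=cv2.INTER_CUBIC),cv2.resize(p[130:250,165:255],(300,400),interpolation=cv2.INTER_CUBIC)])
cv2.imwrite("pics/c4.png",t)
C=cloud("scene",e); 
for o in parcels(p,d): print(*[np.round(k,1) for k in o])
E
```

```text
22.55 [400.88105781 230.39301126 207.00745653] -3.096313991204803 56.47366417000028
712.7 -215.9 45.8 26.9 68.1 -28.4 [380.8 159.4] [15.  8. 70.]
555.4 -530.5 35.0 48.2 104.1 -61.2 [475.6 203.7] [ 66. 109. 114.]
462.9 -379.6 35.7 47.4 103.4 -65.5 [431.8 231.5] [111. 144. 141.]
```

View pics/c4.png

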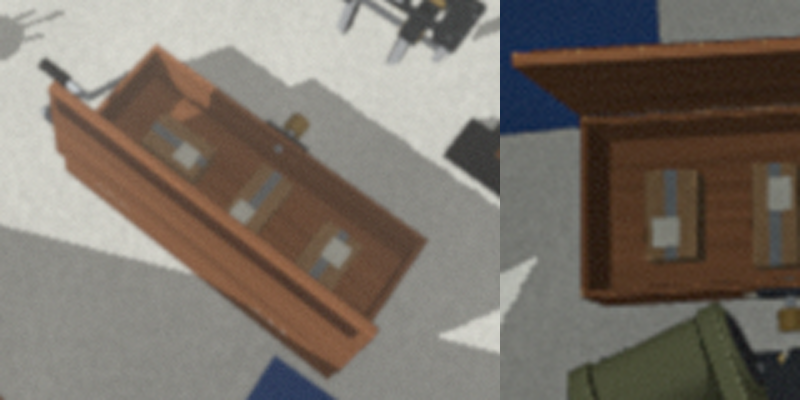

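All three parcels lie flat in the chest: crop left panel (180,145), (262,195) and (332,255). The knob is at (297,125) in the crop. I'll go and grip it.

Request:
step_arm(
  series=[40,-8,0,0,0.4,41,-8,0,0,0.4,0,0,-50,0,0.4,0,0,-30,0,0.4,0,0,0,0,0.4,0,0,0,0,0.4],
)

```text
clock: 23.4
eef_pos: [484.8, 214.6, 126.8]
eef_rot: [3.141, 0.002, -3.097]
wrist_force: [0.5, 1.1, 0.2]
finger_gap: 56.6
finger_force: 0.0
```

```bash
python3 - <<'E'
from h import *
s=manip.read_state(); print(s["clock"],s["eef_pos"])
q,e=manip.camera("scene"); hsv=cv2.cvtColor(q,cv2.COLOR_BGR2HSV); C=cloud("scene",e)
m=(C[...,0]>462)&(C[...,0]<500)&(C[...,1]>190)&(C[...,1]<240)&(C[...,2]>48)&(C[...,2]<85); P=C[m]; print(len(P),P.min(0),P.max(0),np.median(P,0)); print(np.argwhere(m).mean(0))
E
```

```text
23.4 [484.75287421 214.64701985 126.7774694 ]
69 [474.835794   200.87542753  55.9813401 ] [498.54167305 225.99240122  79.19432735] [488.60988904 214.06363132  72.44851558]
[239.26086957 388.52173913]
```

Request:
step_arm(
  series=[-1,0,-35,0,0.4,0,0,-23,0,0.4,0,0,0,0,0.4,0,0,0,0,0.9,0,0,0,0,0.9,0,0,0,0,0.9,0,0,0,0,0.9],
  squeeze=30,
)

```text
clock: 24.32
eef_pos: [482.9, 213.8, 68.0]
eef_rot: [-3.14, 0.0, -3.097]
wrist_force: [-2.3, -6.5, 4.5]
finger_gap: 25.2
finger_force: 30.0
```

Gripped (25 mm). Pulling out along -x.

Request:
step_arm(
  series=[-4,0,0,0,0.9,-5,0,0,0,0.9,-5,0,0,0,0.9,-5,0,0,0,0.9,-4,-1,0,0,0.9,-3,0,0,0,0.9,0,0,0,0,0.9,0,0,0,0,0.9],
)

```text
clock: 25.32
eef_pos: [457.8, 212.7, 68.0]
eef_rot: [-3.141, 0.003, -3.097]
wrist_force: [5.8, -8.4, 0.9]
finger_gap: 25.2
finger_force: 30.0
```

Request:
step_arm(
  series=[-2,0,0,0,0.9,0,0,0,0,0.9,0,0,0,0,0.4,0,0,0,0,0.4,0,0,0,0,0.4,0,0,40,0,0.4,0,0,50,0,0.4,0,0,50,0,0.4,-60,0,0,0,0.4,0,0,0,0,0.4],
)

```text
clock: 26.58
eef_pos: [392.1, 213.4, 207.7]
eef_rot: [3.141, -0.0, -3.096]
wrist_force: [0.6, -0.0, 0.2]
finger_gap: 56.4
finger_force: 0.0
```

```bash
python3 - <<'E'
from h import *
s=manip.read_state(); print(s["clock"],s["eef_pos"])
q,e=manip.camera("scene"); C=cloud("scene",e); cv2.imwrite("pics/s5.png",q)
m=(C[...,0]>430)&(C[...,0]<500)&(C[...,1]>190)&(C[...,1]<240)&(C[...,2]>58)&(C[...,2]<85); P=C[m]; print(len(P),P.min(0),P.max(0),np.median(P,0))
q,e=manip.camera("top"); C=cloud("top",e); hsv=cv2.cvtColor(q,cv2.COLOR_BGR2HSV); z=C[...,2]
m=(C[...,0]>600)&(C[...,0]<690)&(C[...,1]>-90)&(C[...,1]<15)&(z>95)&(hsv[...,2]<60); P=C[m]; print("grip",len(P),P.min(0),P.max(0),np.median(P,0))
uv=np.argwhere((hsv[...,2]<50)&m).mean(0); print(uv, ray("top",uv[1],uv[0],116))
E
```

```text
26.575 [392.14906401 213.40860526 207.69307214]
93 [449.04952592 199.23425143  59.71126555] [499.27497518 224.23426865  78.50549466] [468.09905297 213.66759277  70.00326501]
grip 38 [641.31520153 -56.92003063 109.06361074] [650.21771399 -18.33220946 119.67019001] [645.91677869 -37.59707642 115.62134203]
[173.02702703 329.32432432] [646.08383839 -38.60181785 116.        ]
```

Request:
step_arm(
  series=[0,-43,0,-0.157,0.4,0,-43,0,-0.157,0.4,0,-43,0,-0.157,0.4,0,-43,0,-0.157,0.4,0,-43,0,-0.157,0.4,0,-42,0,-0.157,0.4,42,0,0,-0.157,0.4,42,0,0,-0.157,0.4,42,0,0,-0.157,0.4,42,0,0,-0.158,0.4,42,0,0,0,0.4,44,0,0,0,0.4,0,0,0,0,0.4,0,0,0,0,0.4],
)

```text
clock: 28.42
eef_pos: [648.5, -43.9, 206.6]
eef_rot: [-3.14, -0.0, 1.615]
wrist_force: [0.1, -0.7, 0.5]
finger_gap: 56.3
finger_force: 0.0
```

Request:
step_arm(
  series=[-2,0,-40,0,0.4,0,0,-35,0,0.4,0,0,-16,0,0.4,0,0,0,0,0.4,0,0,0,0,0.9,0,0,0,0,0.9,0,0,0,0,0.9,0,0,0,0,0.9,0,0,0,0,0.9],
  squeeze=25,
)

```text
clock: 29.55
eef_pos: [647.7, -43.5, 117.4]
eef_rot: [3.138, 0.0, 1.615]
wrist_force: [5.2, 0.2, 2.6]
finger_gap: 15.0
finger_force: 25.0
```

Request:
step_arm(
  series=[-2.8,0,3.5,0,0.9,-2.8,0,3.4,0,0.9,-3.1,0,3.3,0,0.9,-3.2,0,3.1,0,0.9,-3.4,0,2.9,0,0.9,-3.4,0,2.8,0,0.9,0,0,0,0,0.9,0,0,0,0,0.9],
)

```text
clock: 30.55
eef_pos: [627.7, -44.3, 135.1]
eef_rot: [-3.141, 0.001, 1.614]
wrist_force: [-0.1, -4.8, -1.9]
finger_gap: 15.3
finger_force: 25.0
```

Request:
step_arm(
  series=[-3.6,0,2.5,0,0.9,-3.7,0,2.4,0,0.9,-3.9,0,2.2,0,0.9,-4,0,2,0,0.9,0,0,0,0,0.9,0,0,0,0,0.9],
)

```text
clock: 31.3
eef_pos: [612.6, -44.7, 144.3]
eef_rot: [-3.141, 0.002, 1.614]
wrist_force: [0.6, -7.8, -2.6]
finger_gap: 15.1
finger_force: 25.0
```

```bash
python3 - <<'E'
from h import *
s=manip.read_state(); print(s["clock"],s["eef_pos"],s["wrist_force"])
q,e=manip.camera("scene"); C=cloud("scene",e); z=C[...,2]
cv2.imwrite("pics/s6.png",cv2.resize(q[150:370,230:460],None,fx=2.6,fy=2.6))
for y in (150,220,300):
    m=(abs(C[...,1]-y)<15)&(C[...,0]>560)&(C[...,0]<740)&(z>110)&(z<290); P=C[m]; i=P[:,2].argmax(); print(y,P[i],P[:,0].min(),P[:,0].max())
E
```

```text
31.3 [612.62580662 -44.69721533 144.26362427] [ 0.59017709 -7.76290746 -2.62697193]
150 [670.98580021 154.27111554 266.84706844] 661.7383234812645 705.9335158147176
220 [669.99303821 215.53967271 267.78090266] 658.969465050894 702.6704914103669
300 [665.33635592 296.28393795 267.06440053] 655.0119923309946 698.8412267698441
```

View pics/s6.png

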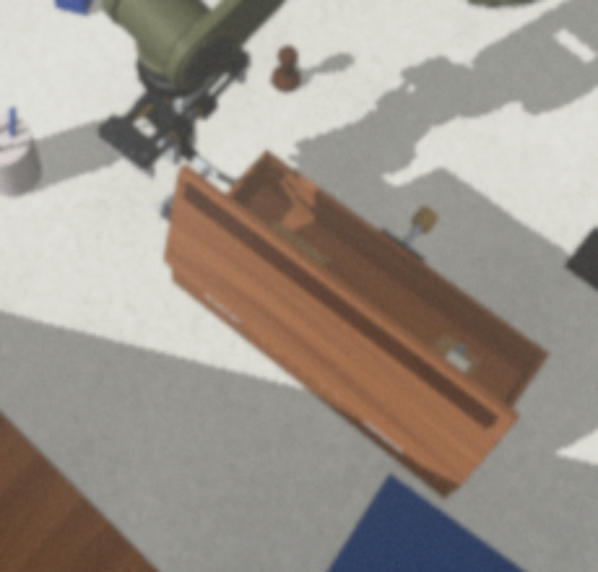

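The lid has begun to lean forward, so the stay is unlocked, and the knob at (425,220) is drawn out. I'll carry on along the knee arc slowly to lower the lid to about 45°.

Request:
step_arm(
  series=[-4.1,0,1.8,0,0.9,-4.2,0,1.6,0,0.9,-4.2,0,1.4,0,0.9,-4.3,0,1.1,0,0.9,-4.3,0,0.9,0,0.9,-4.4,0,0.7,0,0.9,-4.4,0,0.5,0,0.9,-4.4,0,0.3,0,0.9,-4.4,0,0,0,0.9,-4.4,0,-0.2,0,0.9,0,0,0,0,0.9,0,0,0,0,0.9],
)

```text
clock: 32.85
eef_pos: [569.5, -44.9, 152.1]
eef_rot: [-3.141, 0.002, 1.614]
wrist_force: [0.7, -10.4, -4.7]
finger_gap: 15.2
finger_force: 25.0
```

```bash
python3 - <<'E'
from h import *
s=manip.read_state(); print(s["clock"],s["eef_pos"],s["wrist_force"])
q,e=manip.camera("scene"); C=cloud("scene",e); z=C[...,2]
for y in (150,220,300):
    m=(abs(C[...,1]-y)<15)&(C[...,0]>500)&(C[...,0]<740)&(z>110)&(z<290); P=C[m]; i=P[:,2].argmax(); k=np.polyfit(P[:,0],P[:,2],1); print(y,P[i],P[:,0].min(),P[:,0].max(),k)
E
```

```text
32.85 [569.49654055 -44.93482241 152.12589148] [  0.65519538 -10.43757606  -4.69261222]
150 [595.17148865 147.76136931 233.08726038] 585.2896208621323 694.0865668448797 [ -1.23729972 967.12626392]
220 [589.862095   221.78150307 232.31142283] 580.7876723383555 692.2627300883313 [ -1.23467829 961.70212661]
300 [585.10999365 305.43324258 233.15901812] 578.9078527128122 689.7397299083558 [ -1.23157881 955.28380114]
```

Lid slope gives about 39° closed. I'll release the grip, rise, then swing above and behind the lid with the fingers closed.

Request:
step_arm(
  series=[0,0,0,0,0.4,0,0,0,0,0.4,0,0,0,0,0.4,0,0,25,0,0.4,0,0,50,0,0.4,0,0,50,0,0.4,0,0,20,0,1,6,26,0,0.157,1,6,26,0,0.157,1,6,26,0,0.157,1,6,26,0,0.157,1,6,27,0,0.157,1,6,27,0,0.157,1,6,27,0,0.157,1,6,27,0,0.157,1,6,27,0,0.157,1,6,27,0,0.157,1,0,0,0,0,1,0,0,0,0,1],
)

```text
clock: 35.28
eef_pos: [629.6, 221.9, 297.6]
eef_rot: [-3.141, -0.0, -3.101]
wrist_force: [0.1, 0.3, 0.0]
finger_gap: 0.4
finger_force: 0.0
```

```bash
python3 - <<'E'
from h import *
s=manip.read_state(); print(s["clock"],s["eef_pos"],s["eef_rot"],s["finger_gap"],s["wrist_force"])
q,e=manip.camera("scene"); C=cloud("scene",e); z=C[...,2]
cv2.imwrite("pics/s7.png",cv2.resize(q[100:370,230:460],None,fx=2.2,fy=2.2))
for y in (100,330):
    m=(abs(C[...,1]-y)<15)&(C[...,0]>500)&(C[...,0]<740)&(z>110)&(z<290); P=C[m]; i=P[:,2].argmax(); k=np.polyfit(P[:,0],P[:,2],1); print(y,P[i],k)
E
```

```text
35.275 [629.60985213 221.91852483 297.57370494] [-3.14139605e+00 -2.31802599e-04 -3.10091090e+00] 0.4295025949194728 [0.13356937 0.27469162 0.042481  ]
100 [597.53359269  86.10647637 231.68681798] [ -1.26553872 988.55134926]
330 [586.88413725 331.55778363 233.78588165] [ -1.23164115 953.62386875]
```

View pics/s7.png

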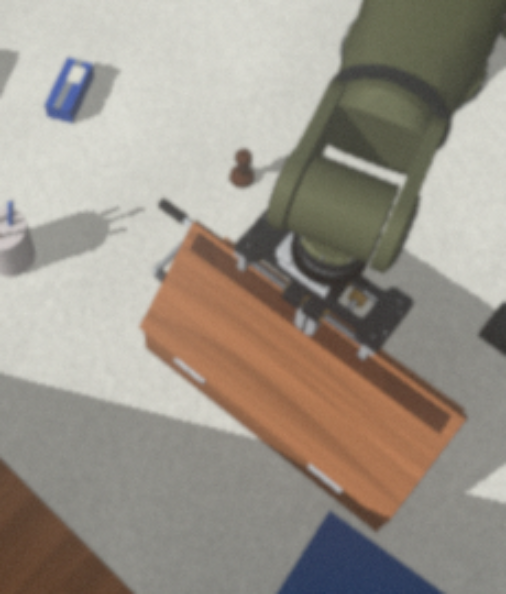

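The lid stays where it was left and the closed fingertips are above and behind it at about (308,322). Pushing gently.

Request:
step_arm(
  series=[-6,0,-20,0,1,-6,0,-20,0,1,-6.5,0,-6,0,1,-7,0,-5.5,0,1,-6,0,-5,0,1,-6,0,-5,0,1,-6,0,-5.3,0,1,-6,0,-5.3,0,1,0,0,0,0,1,0,0,0,0,1],
)

```text
clock: 36.58
eef_pos: [580.2, 222.6, 225.6]
eef_rot: [3.141, -0.0, -3.098]
wrist_force: [-0.5, -0.2, 0.6]
finger_gap: 0.4
finger_force: 0.0
```

```bash
cat >> h.py <<'E'
def lid():
    s=manip.read_state(); print(s["clock"],s["eef_pos"],s["wrist_force"])
    q,e=manip.camera("scene"); C=cloud("scene",e); z=C[...,2]
    for y in (70,110,330,380):
        m=(abs(C[...,1]-y)<12)&(C[...,0]>480)&(C[...,0]<680)&(z>88)&(z<290); P=C[m]
        if len(P)<20: print("few");continue
        k=np.polyfit(P[:,0],P[:,2],1); r=np.abs(P[:,2]-np.polyval(k,P[:,0]))<8; k=np.polyfit(P[r,0],P[r,2],1); print(y,P[:,2].max(),P[:,0].min(),"phi",90-np.degrees(np.arctan(-k[0])),"z@600",np.polyval(k,600))
    return q,C
E
python3 -c "
from h import *
lid()"
```

```text
36.575 [580.19546802 222.56365307 225.58609604] [-0.47574983 -0.22062392  0.64788358]
70 207.99866460341218 561.6429118646497 phi 50.68863868594125 z@600 181.82884979840026
110 207.30848258566505 561.305093246746 phi 50.44790524174113 z@600 180.97542480951324
330 207.87463540796603 549.832010469612 phi 50.9859202098232 z@600 172.16629331711778
380 207.93498623538449 548.0626215442677 phi 50.85301011783542 z@600 170.60621725558036
```

Request:
step_arm(
  series=[-5,0,-5.3,0,1,-4.5,0,-5.5,0,1,-4.5,0,-5.7,0,1,-4.2,0,-5.8,0,1,-4,0,-6,0,1,-3.5,0,-6.2,0,1,-3.4,0,-6.4,0,1,-3.1,0,-6.6,0,1,-2.8,0,-6.7,0,1,-2.5,0,-6.8,0,1,-2.3,0,-6.8,0,1,-1.9,0,-6.9,0,1,0,0,0,0,1],
)

```text
clock: 38.25
eef_pos: [538.1, 222.4, 150.2]
eef_rot: [-3.141, -0.001, -3.098]
wrist_force: [0.2, -0.3, -0.6]
finger_gap: 0.7
finger_force: 0.0
```

```bash
python3 -c "
from h import *
lid()"
```

```text
38.25 [538.13755983 222.40761689 150.18746119] [ 0.1564729  -0.29398861 -0.5620885 ]
70 130.67105731597871 527.031304490876 phi 79.8517728705865 z@600 114.05380654002693
110 131.22062069829076 524.0807697050795 phi 79.75424341193835 z@600 113.677634288261
330 131.92758743655895 512.8076881460606 phi 80.00253314010214 z@600 112.26718846299856
380 132.60375169551867 511.9123197654288 phi 79.71619621534118 z@600 111.65671056298271
```

Request:
step_arm(
  series=[-1,0,-2.5,0,1,-1,0,-2.5,0,1,0,0,-2.5,0,1,0,0,-2.5,0,1,0,0,-2.5,0,1,0,0,-2.5,0,1,0,0,-2.5,0,1,0,0,-2.5,0,1,0,0,-2,0,1,0,0,-2,0,1,0,0,-1.5,0,1,0,0,-1.5,0,1,0,0,0,0,1,0,0,0,0,1],
)

```text
clock: 40.05
eef_pos: [536.6, 222.4, 123.8]
eef_rot: [-3.142, 0.0, -3.098]
wrist_force: [-0.6, 0.4, -0.0]
finger_gap: 0.5
finger_force: 0.0
```

Request:
step_arm(
  series=[0,0,-1,0,1,0,0,-1,0,1,0,0,-1,0,1,0,0,0,0,1],
)

```text
clock: 40.55
eef_pos: [536.6, 222.5, 122.2]
eef_rot: [3.141, 0.001, -3.098]
wrist_force: [-5.8, -2.5, 14.4]
finger_gap: 0.5
finger_force: 7.1
```

Request:
step_arm(
  series=[0,0,20,0,1,0,0,50,0,0.4,-40,-5,0,0,0.4,-40,-5,0,0,0.4,0,0,0,0,0.4,0,0,0,0,0.4],
)

```text
clock: 41.3
eef_pos: [457.0, 212.5, 191.1]
eef_rot: [3.141, 0.001, -3.098]
wrist_force: [-0.1, -0.2, 0.5]
finger_gap: 47.0
finger_force: 0.0
```

```bash
python3 - <<'E'
from h import *
q,C=lid(); z=C[...,2]
for y in (50,110,380):
    m=(abs(C[...,1]-y)<10)&(C[...,0]>530)&(C[...,0]<670)&(z>60)&(z<120); P=C[m]; print(y,np.polyfit(P[:,0]-520,P[:,2],1))
cv2.imwrite("pics/s8.png",cv2.resize(q[150:350,250:450],None,fx=2.8,fy=2.8))
m=(C[...,0]>430)&(C[...,0]<500)&(C[...,1]>190)&(C[...,1]<240)&(z>58)&(z<85); P=C[m]; print(len(P),P.min(0),P.max(0))
E
```

```text
41.3 [457.04544913 212.53838459 191.137521  ] [-0.0756979  -0.19642426  0.5086555 ]
70 105.06211811399726 520.8159522289125 phi 88.9051113893835 z@600 97.40806231235973
110 105.3320907984621 521.463060197829 phi 88.90208126576772 z@600 97.31339229914694
330 105.67098353682991 510.01592428138815 phi 88.95338897621265 z@600 97.27132620297816
380 105.29494776697402 506.95766093847175 phi 89.02914881657038 z@600 97.49528710676388
50 [-2.29419678e-02  9.90916049e+01]
110 [-2.18224855e-02  9.90167141e+01]
380 [-1.12447003e-02  9.81806966e+01]
91 [448.75095412 199.54384499  59.62551917] [498.52144194 224.5640599   80.43078319]
```

View pics/s8.png

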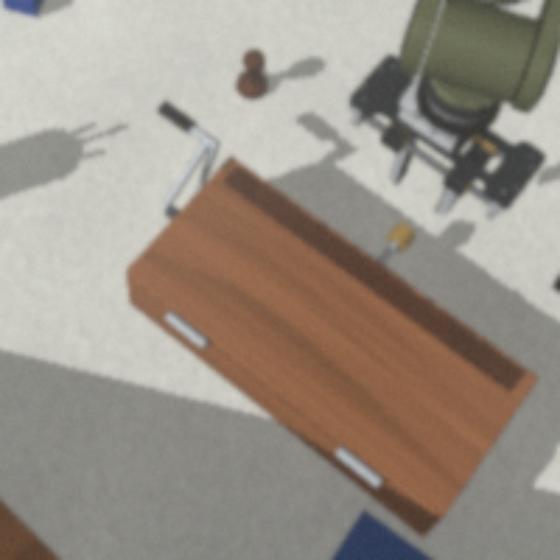

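The lid looks shut and the knob is still out at (400,237) in the crop. The fit leaves about 1° of doubt, so I'll press the lid edge once more to be sure.

Request:
step_arm(
  series=[35,5,0,0,1,38,5,0,0,1,0,0,-30,0,1,0,0,-25,0,1,0,0,-8,0,1,0,0,-3,0,1,0,0,-2,0,1,0,0,-1,0,1,0,0,-1,0,1,0,0,0,0,1],
)

```text
clock: 42.6
eef_pos: [529.8, 222.5, 122.2]
eef_rot: [3.141, 0.001, -3.098]
wrist_force: [-4.2, -1.8, 8.5]
finger_gap: 0.2
finger_force: 4.6
```

Request:
step_arm(
  series=[0,0,-1,0,1,0,0,-1,0,1,0,0,0,0,1],
)

```text
clock: 42.98
eef_pos: [529.9, 222.6, 122.0]
eef_rot: [3.141, 0.002, -3.098]
wrist_force: [-11.6, -4.4, 27.1]
finger_gap: 0.1
finger_force: 13.7
```

The lid is firmly against the rim. Now the knob.

Request:
step_arm(
  series=[0,0,25,0,1,0,0,47,0,0.4,-36,-5,0,0,0.4,-36,-5,0,0,0.4,0,0,-30,0,0.4,0,0,-50,0,0.4,0,0,-30,0,0.4,0,0,-14,0,0.4,0,0,0,0,0.4,0,0,0,0,0.9,0,0,0,0,0.9,0,0,0,0,0.9,0,0,0,0,0.9],
  squeeze=30,
)

```text
clock: 44.6
eef_pos: [457.7, 212.5, 67.2]
eef_rot: [3.141, 0.001, -3.098]
wrist_force: [-0.5, -1.4, 4.2]
finger_gap: 25.4
finger_force: 30.0
```

Request:
step_arm(
  series=[4,0,0,0,0.9,5,0,0,0,0.9,5,0,0,0,0.9,5,1,0,0,0.9,4,0,0,0,0.9,3,0,0,0,0.9,0,0,0,0,0.9,0,0,0,0,0.9],
)

```text
clock: 45.6
eef_pos: [482.8, 213.6, 67.1]
eef_rot: [3.142, -0.002, -3.098]
wrist_force: [-6.6, 1.8, 10.1]
finger_gap: 25.0
finger_force: 30.0
```

Request:
step_arm(
  series=[1.5,0,0,0,0.9,0,0,0,0,0.9,0,0,0,0,0.4,0,0,0,0,0.4,0,0,0,0,0.4,0,0,40,0,0.4,0,0,50,0,0.4,-50,0,40,0,0.4,-50,0,0,0,0.4,0,0,0,0,0.4,0,0,0,0,0.4],
)

```text
clock: 46.98
eef_pos: [386.8, 213.5, 196.1]
eef_rot: [3.141, 0.001, -3.098]
wrist_force: [0.4, -0.3, 0.8]
finger_gap: 56.4
finger_force: 0.0
```

```bash
python3 - <<'E'
from h import *
q,C=lid(); z=C[...,2]
m=(C[...,0]>430)&(C[...,0]<500)&(C[...,1]>190)&(C[...,1]<240)&(z>58)&(z<85); P=C[m]; print(len(P),P.min(0),P.max(0))
p,d=manip.camera("top"); D=cloud("top",d); cv2.imwrite("pics/t9.png",np.hstack([p[90:290,150:450],q[150:350,190:490]]))
for o in parcels(p,d): print(*[np.round(k,1) for k in o])
for y in (60,120,360):
    m=(abs(D[...,1]-y)<15)&(D[...,0]>530)&(D[...,0]<670)&(D[...,2]>60); print(np.polyfit(D[m][:,0]-520,D[m][:,2],1))
E
```

```text
46.975 [386.76820758 213.51950039 196.05502215] [ 0.43014172 -0.3000144   0.76936535]
70 103.98554924390442 522.1217636722434 phi 89.01201696156663 z@600 97.36808443260077
110 104.39375652009494 519.8652129835733 phi 89.11457343457985 z@600 97.42780348087415
330 105.8050158870301 510.69632894331767 phi 89.07614316798495 z@600 97.41186604937303
380 106.37244650300772 508.5757049873236 phi 88.99259497617093 z@600 97.33297862840456
70 [475.20655672 200.10589465  58.30277797] [499.99464931 225.61383636  78.78811352]
712.4 -216.5 46.3 25.1 68.0 -25.9 [380.8 159.3] [15. 10. 67.]
555.4 -530.6 35.0 48.6 104.1 -61.2 [475.6 203.8] [ 66. 108. 110.]
462.9 -379.4 35.6 47.4 103.9 -66.2 [431.8 231.5] [111.  142.5 137. ]
[-2.73774942e-02  9.99354770e+01]
[-1.70607870e-02  9.87751445e+01]
[-1.11948134e-02  9.85652580e+01]
```

View pics/t9.png

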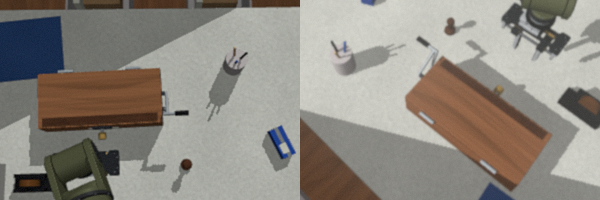

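The lid is shut (top about 97 mm) and the knob is home, at x 475 as at the start. The stamp, tape and pens are in place and the robot is clear.

```bash
python3 -c "
from cell import manip
print(manip.sign_off())"
```

```text
the job is handed in; nothing more can be done
None
```

I handed the job in: the three parcels present (parcel2, parcel3, parcel4) are in the chest, the stay is unlocked, the lid is shut, and the latch knob was pushed home last. The stamp, tape dispenser, pen pot and the blue and green look-alikes were left alone; hand-in gave no verdict.

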